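# Ink a sprung hand stamp and mark a tin lid

## Robot

A 6-joint arm with a two-finger parallel gripper is mounted at the origin on a cart in front of the work surface, level with it; the furniture and walls round the work are solid. World frame = base frame: x ahead of the robot, y to its left, z up, the work surface at z = 0. Lengths are in mm, angles in rad, forces in N, time in s.
With the tool pointing down it reaches from about 325 to 775 mm from the base axis. Payload 9.3 kg.
Tool frame: the origin (TCP) lies at the very end of the fingers, on their centre line; the grasp point (between the pads) lies r.grip_depth behind it (r.grip_depth is the distance from the TCP to the grasp point, in mm); z points along the fingers, y is the line along which they close (so a half turn about z gives the same grasp; the last joint's range is limited). The gripper opens to 85 mm and grips with 20 to 120 N. Pads are 22 mm wide; open, the fingers measure 114 mm over their backs; the gripper's body (76 mm by 85 mm) begins 54 mm behind the grasp point. The pads swing forward as they close: fully open they stand 13 mm farther back than shut.
Start: joints at [-1.256, 0.259, 0.021, 1.334, 0, 1.418], TCP at [248.001, -490.909, 207.779] pointing down, gripper open.
Joint ranges: [-3.04, 3.04], [-0.91, 1.82], [-1.04, 1.36], [-1.92, 1.95], [-1.52, 1.45], [-3.14, 3.14]. Speed limits (rad/s): [2.22, 2.22, 2.79, 3.14, 3.14, 3.14].

## Interface

Orientations are given as a unit quaternion [w, x, y, z].
In Python, from plant import r gives the robot as it stands.
- The arm moves only by the tool drive_tool, never from a script. Its argument "motion" is a list of rows, each an object of numbers: "dx", "dy", "dz": the shift along the tool's x, y, z in m; "spin": the turn about the tool's z in rad. In form: [{"dx": .., "dy": .., "dz": .., "spin": ..}, ...]. A call has 1 to 5 rows; each row shifts and turns the commanded pose from where the row before left it, along the tool's axes as they then stand; what a row does not reach is not made up. A row lasts 1/12 s, in which the tool goes at most 41.7 mm and 7.16 degrees, less where a joint would pass 70% of its speed; a pose out of reach is approached as far as the arm can. A call with a gripper value outside its range is refused whole. "fingers" is the closure, from 0 (fully open) to 1 (shut), set as the call begins (left out, the last holds). The fingers move at their own pace and stop on an object; "squeeze" is the grip in N (left out, the last holds). Time passes only in rows, so rows that do not move let the fingers close. It gives the time, the measured TCP pose, the force, the opening and the grip force at its end, in the units of the state.
- r.state(): the state, without advancing time (a new reading comes with each control period).
- r.capture(name): name is "scene" or "top" or "wrist"; returns (picture, depth): 480x640x3 uint8, blue, green, red; 480x640 float32, mm along the optical axis (not along the pixel's ray), 0 where there is no reading.
- r.calibration(name): a dict with "mtx" (3x3 intrinsics, pixels), "R" (3x3) and "t" (3): a world point X has camera coordinates R X + t. Camera axes: x right, y down, z forward; pixel columns grow to the right and rows downward; lengths in mm; the calibration is good to about 2 mm. A picture is of the moment at which its call begins: read the wrist's pose just before it. calibration takes no time and is no camera call; for the wrist camera it gives the pose at the moment of the call.
- r.job_done(): hands the job in; it is judged then, once.
Trained networks look in the newest picture that a camera, given by its name, has taken for a name from the list of things; names that differ only in an ending like _2 or _b are one class to them, and where a whole thing is asked for, a point or a joint stands for the part that bears it (a point fixed in the world has none). Each returns a list of dicts, best first, with "confidence" (0 to 1); they miss things now and then, are a little off and sometimes report something else, mostly with a low value. They report only what shows in the picture. A call takes as long as a camera call. They do not tell look-alikes from the thing itself.
- r.boxes_of(camera, query): "centre" ([row, column] in pixels, amid what is visible of it).
- r.outline_of(camera, query): "pixels" (480x640 bool, what is visible of it) and "centre" ([row, column] in pixels, amid what is visible of it).
The state is a dict: "clock": time; "qpos": joint angles; "joint_velocities": joint speeds; "joint_torque": joint torques, N m; "ee_pos": TCP position; "eef_rot": TCP orientation; "force": force on the tool from outside, world axes, zero at the start; "ft_torque": the same for the moment, N m; "opening": opening from 0.0 (shut) to 1.0 (fully open); "finger_force": force on a finger pad.
Only numpy, scipy, OpenCV 4.12 (cv2) and the standard library are available. Lean on these libraries where they do the work, as an engineer would, in place of code of your own. Each camera call takes 0.05 s, during which the arm holds its last target. There are 200 camera calls.

## Task

Take the red-handled hand stamp from its stand, press it down on the middle of the ink pad until its sprung foot gives by at least half its travel, then press it squarely and just as far on the centre of the lid of the gold tin on the black mat, keeping it there for half a second. Lift it straight up without sliding it or shifting the tin, and set it gently back upright in its stand. Do not press hard enough to dent the lid (30 N), and leave the other things alone.

Things in the scene. Friction and masses are not known exactly. Their poses are not given: they have to be found in the camera images.
- stamp: Hand stamp, loose, about 0.16 kg, 95 mm tall, standing upright in its stand: red square handle 26 x 26 mm from 38 to 86 mm above the origin with a black cap up to 95 mm, steel sleeve of diameter 36 mm from 24 to 38 mm, and below it the round sprung foot, diameter 32 mm (rubber face diameter 30 mm). Origin at the centre of the face when the foot is fully out; z points up from the face to the handle, x and y are square to the flats of the handle.
- stamp_grip (a point): Middle of the red handle, 64 mm above the stamp's origin on its axis; same axes as the stamp. Grip across two opposite flats (26 mm wide, flats 48 mm high).
- stamp_face (a point): Centre of the rubber face under the sprung foot; it moves up with the foot when this is pressed in. The mark is round, so the stamp's turn about its own axis does not matter.
- stamp_foot (a joint): How far the foot is pressed into the stamp, m: 0 fully out, 0.012 at the stop. A spring pushes it out with 3.5 N at 0 and 0.7 N more per mm (7.7 N at 6 mm, 11.9 N at 12 mm).
- stand: Stamp stand, fixed: round aluminium flange, diameter 88 mm, 5 mm high, with a grey dish on it, outside diameter 62 mm, inside diameter 52 mm, rim 13 mm high, inner floor 8 mm high. Origin at the centre of the underside.
- stand_floor (a point): Centre of the dish's inner floor, on which the stamp's face stands, 8 mm above the table.
- ink_pad: Ink pad, fixed: open black case 96 x 76 mm (its x and y), rim 15 mm high and 4 mm thick, with a firm dark blue pad plate whose top is 13.5 mm above the table. Origin at the centre of the underside.
- pad_centre (a point): Centre of the top of the blue pad plate, 13.5 mm above the table.
- mat: Marking mat, fixed: black rubber square 100 x 100 mm, 4 mm thick, on which the tin to be marked stands near the middle. Origin at the centre of the underside.
- tin: The tin to be marked, loose, about 0.06 kg: closed round gold tin, diameter 66 mm, 22 mm high, standing on the black mat. Origin at the centre of its underside.
- tin_top (a point): Centre of the flat top of the tin's lid, 22 mm above the tin's underside.
- spare_tin: Another closed gold tin, diameter 68 mm, 23 mm high, standing on the bare table; leave it alone. Origin at the centre of its underside.
- jar: White sample jar with an orange lid, diameter 69 mm, 75 mm high; leave it alone. Origin at the centre of its underside.
- spoon_2: Pale spoon lying on the table, about 165 x 35 mm, 11 mm high; leave it alone.
Not all that is in view belongs to the job. Of the things that look like the stamp, the larger one is meant. There is more than one size of the stand; the job needs the larger.

How it is judged:
By the outcome, as a careful person would: the job done as asked, in the order asked, and still so for the second after the job is handed in, with the robot touching nothing.
It also fails if it takes over 58 s, if anything falls off the work surface, if the arm or the gripper's body presses on something with over 40 N, if the wrist force passes 120 N, or if a joint passes its speed limit or range.

## Working session

There is one attempt and no reset: what is moved stays moved. The work goes in short steps, Python scripts to look and compute and a tool call to move; the robot and the scene stay as the last step left them, time stands still between calls to the robot, and variables do not carry over. Pictures are saved under pics/ and viewed, at most 10 in all, crops included, and the job is handed in when it is done.

Besides the shell and the picture viewer there is one more tool, called after "Emit:" as a command line: name --argument value ..., lists and objects as JSON in quotes. drive_tool: Moves the arm, as the interface text tells. Its arguments: {"type":"object","properties":{"motion":{"type":"array"},"fingers":{"type":"number"},"squeeze":{"type":"number"}},"required":["motion"]}

```bash
mkdir -p pics; ls
python3 - <<'E'
from plant import r
import cv2,numpy as np
s=r.state();print(s['clock'],s['ee_pos'],s['eef_rot'],s['opening'],s['force'],r.grip_depth)
a,_=r.capture('scene');b,_=r.capture('top')
cv2.imwrite('pics/a.png',a);cv2.imwrite('pics/b.png',b)
for q in ['stamp','stand','ink_pad','mat','tin']:
  for c in ['scene','top']:
    print(c,q,[(np.round(d['centre']),round(d['confidence'],2)) for d in r.boxes_of(c,q)])
E
```

```text
pics
0.0 [ 247.91091368 -490.59502886  207.14578227] [-6.89921372e-04  9.72772084e-01  2.31762798e-01 -5.01277887e-05] 1.0006837947861411 [-0.49812779  0.26285158 -0.12753452] 18.700000000000003
scene stamp [(array([193., 400.]), 0.81), (array([224., 429.]), 0.68), (array([230., 277.]), 0.65)]
top stamp [(array([253., 444.]), 0.69), (array([284., 267.]), 0.59), (array([301., 420.]), 0.56), (array([270., 349.]), 0.2)]
scene stand [(array([209., 394.]), 0.65), (array([221., 459.]), 0.57), (array([253., 370.]), 0.3)]
top stand [(array([259., 442.]), 0.74), (array([316., 461.]), 0.6), (array([182., 254.]), 0.54)]
scene ink_pad [(array([311., 339.]), 0.68), (array([253., 370.]), 0.66)]
top ink_pad [(array([284., 264.]), 0.82)]
scene mat [(array([267., 361.]), 0.91)]
top mat [(array([274., 334.]), 0.97)]
scene tin [(array([254., 371.]), 0.7)]
top tin [(array([271., 349.]), 0.67)]
```

View pics/a.png

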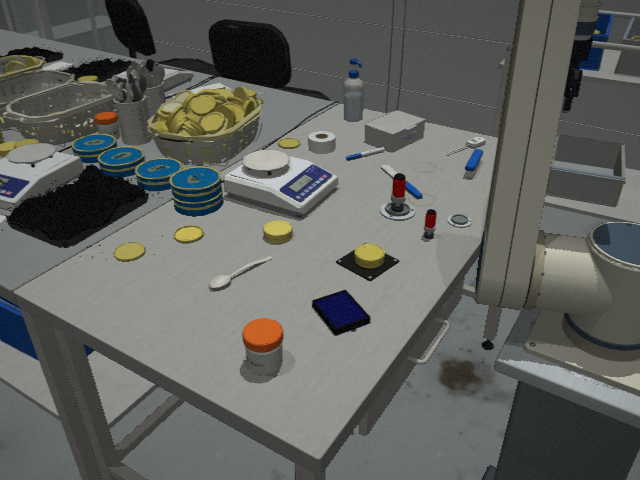

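View pics/b.png

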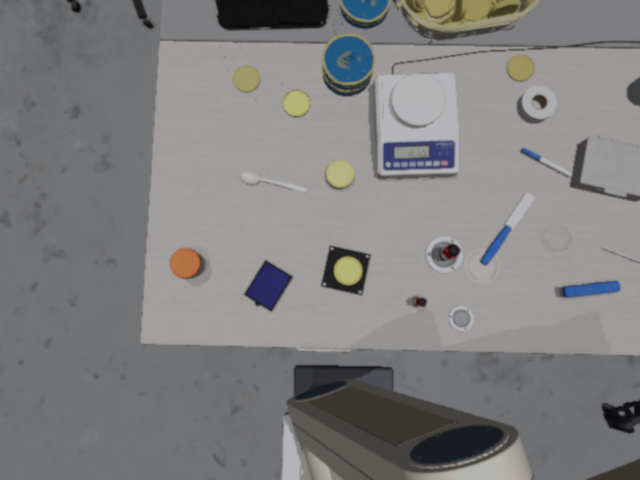

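The large stamp sits in its dish at top (253,444), the tin on the mat at (271,349), and the ink pad at (286,268). The small stamp at (301,420) and small stand at (318,461) are decoys. Next I'll get coarse positions from the depth.

```bash
cat > h.py <<'E'
from plant import r
import cv2,numpy as np
def cloud(c):
    K=r.calibration(c);im,d=r.capture(c)
    v,u=np.mgrid[:480,:640]
    P=np.stack([(u-K['mtx'][0,2])/K['mtx'][0,0]*d,(v-K['mtx'][1,2])/K['mtx'][1,1]*d,d],-1)
    W=(P-K['t'])@K['R']; W[d==0]=np.nan
    return im,W,K
def px(K,X):
    p=K['R']@np.array(X,float)+K['t'];p=K['mtx']@p;return (p[:2]/p[2])
def ray(K,uv,z):
    d=K['R'].T@np.linalg.inv(K['mtx'])@np.array([uv[0],uv[1],1.]);o=-K['R'].T@K['t']
    return o+d*(z-o[2])/d[2]
def top(W,xy,rad,z0,z1):
    m=(np.hypot(W[...,0]-xy[0],W[...,1]-xy[1])<rad)&(W[...,2]>z0)&(W[...,2]<z1)
    return m
E
python3 - <<'E'
from h import *
im,W,K=cloud('top')
for n,uv,z in [('stamp',(452,249),103),('stand',(444,254),5),('tin',(348,270),26),('pad',(268,286),13.5),('small',(420,300),60),('spare',(340,174),23)]:
    p=ray(K,uv,z);q=W[uv[1]-2:uv[1]+3,uv[0]-2:uv[0]+3].reshape(-1,3)
    print(n,p.round(),np.nanmedian(q,0).round(1))
m=top(W,ray(K,(268,286),13.5)[:2],75,9,25);v,u=np.nonzero(m)
print('pad',cv2.minAreaRect(W[m][:,:2].astype(np.float32)),m.sum())
m=top(W,ray(K,(348,270),26)[:2],45,20,35)
print('tin',cv2.minEnclosingCircle(W[m][:,:2].astype(np.float32)),W[m].mean(0),m.sum())
m=top(W,ray(K,(452,249),103)[:2],40,88,115);print('cap',W[m].mean(0),m.sum())
o=r.outline_of('top','mat')[0]['pixels']
print('mat',cv2.minAreaRect(W[o][:,:2].astype(np.float32)))
print(-K['R'].T@K['t'])
Kw=r.calibration('wrist');print('wcam',-Kw['R'].T@Kw['t'],Kw['R'],Kw['mtx'])
E
```

```text
stamp [ 525. -206.  103.] [ 525.4 -206.2  101.6]
stand [ 522. -210.    5.] [ 517.4 -198.    54.8]
tin [479.  16.  26.] [478.9  16.2  24.1]
pad [438. 202.  14.] [438.3 201.8  13.7]
small [ 413. -144.   60.] [ 413.4 -142.5   68.6]
spare [706.  39.  23.] [706.7  38.4  21.3]
pad ((439.2694396972656, 201.66297912597656), (76.2965316772461, 96.92088317871094), 60.25761795043945) 1284
tin ((477.5679931640625, 16.26851463317871), 32.89769744873047) [477.7054247   16.03156471  24.59035255] 622
cap [ 522.24185691 -210.47014563   99.30988016] 146
mat ((423.780517578125, -15.854657173156738), (0.0, 2.3778879642486572), 0.0)
[ 418.27903999   65.16743266 1251.83269959]
wcam [ 322.8254354  -452.53231438  374.20314506] [[ 4.50786804e-01 -8.92631457e-01  5.82350044e-04]
 [-8.43540453e-01 -4.25781859e-01  3.27336697e-01]
 [-2.91943078e-01 -1.48050299e-01 -9.44907587e-01]] [[379.23744882   0.         312.17282647]
 [  0.         379.23744882 237.60118182]
 [  0.           0.           1.        ]]
```

Emit:
drive_tool --motion '[{"dx": 0.031, "dy": -0.0106}, {"dx": 0.031, "dy": -0.0106}, {"dx": 0.031, "dy": -0.0106}, {"dx": 0.031, "dy": -0.0106}, {"dx": 0.031, "dy": -0.0106}]'

```text
invalid input at $.motion[0]: expected keys dx, dy, dz, spin
```

Emit:
drive_tool --motion '[{"dx": 0.031, "dy": -0.0106}, {"dx": 0.031, "dy": -0.0106}, {"dx": 0.031, "dy": -0.0106}, {"dx": 0.031, "dy": -0.0106}, {"dx": 0.031, "dy": -0.0106}]'

```text
invalid input at $.motion[0]: expected keys dx, dy, dz, spin
```

Emit:
drive_tool --motion '[{"dx": 0.031, "dy": -0.0106}, {"dx": 0.031, "dy": -0.0106}, {}, {}]'

```text
invalid input at $.motion[0]: expected keys dx, dy, dz, spin
```

Run:
```python
from h import *
s=r.state();print(s['clock'],s['ee_pos'],s['eef_rot'],s['qpos'],s['force'])
im,W,K=cloud('wrist');cv2.imwrite('pics/c.png',im);np.savez('c.npz',W=W)
z=W[...,2];near=np.hypot(W[...,0]-522,W[...,1]+210)<60
for a,b,n in [(90,115,'cap'),(46,94,'handle'),(9.5,16,'rim'),(2.5,7,'flange')]:
    m=near&(z>a)&(z<b);Q=W[m]
    print(n,m.sum(),Q.mean(0).round(1),cv2.minEnclosingCircle(Q[:,:2].astype(np.float32)),cv2.minAreaRect(Q[:,:2].astype(np.float32)))
```

```text
0.7 [ 247.98654784 -490.89620508  207.80334072] [1.32757652e-05 9.72771211e-01 2.31767493e-01 2.40672731e-06] [-1.25561946e+00  2.58539711e-01  2.14793060e-02  1.33370907e+00
  2.64176047e-06  1.41818468e+00] [-0.39387882 -0.37877049 -0.29427355]
cap 0 [nan nan nan] ((0.0, 0.0), 0.0) ((0.0, 0.0), (0.0, 0.0), 0.0)
handle 0 [nan nan nan] ((0.0, 0.0), 0.0) ((0.0, 0.0), (0.0, 0.0), 0.0)
rim 0 [nan nan nan] ((0.0, 0.0), 0.0) ((0.0, 0.0), (0.0, 0.0), 0.0)
flange 0 [nan nan nan] ((0.0, 0.0), 0.0) ((0.0, 0.0), (0.0, 0.0), 0.0)<stdin>:7: RuntimeWarning: Mean of empty slice.
  ret = um.true_divide(
```

View pics/c.png

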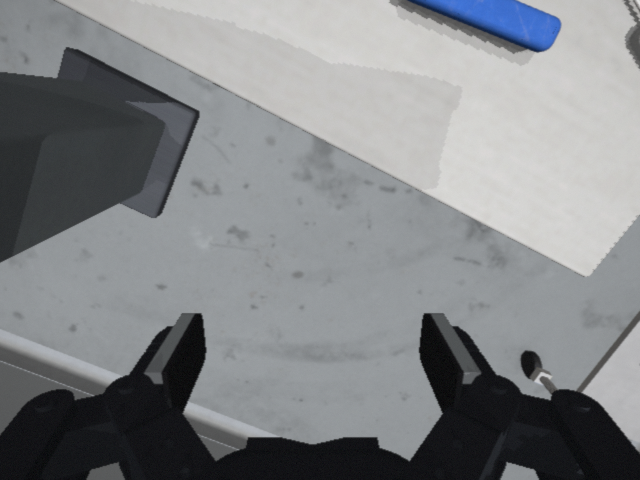

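The arm had not moved, because each row needs all four keys. The picture shows only the fingers at (180,350) and (450,350), the floor, and the table edge. I'll repeat the move with full rows.

Emit:
drive_tool --motion '[{"dx": 0.031, "dy": -0.0106, "dz": 0, "spin": 0}, {"dx": 0.031, "dy": -0.0106, "dz": 0, "spin": 0}, {"dx": 0.031, "dy": -0.0106, "dz": 0, "spin": 0}, {"dx": 0.031, "dy": -0.0106, "dz": 0, "spin": 0}, {"dx": 0.031, "dy": -0.0106, "dz": 0, "spin": 0}]'

```text
clock: 1.17
ee_pos: [363.3, -372.6, 207.9]
eef_rot: [0.0, 0.973, 0.232, 0.0]
force: [1.1, -0.7, -0.3]
opening: 1.002
finger_force: 0.0
```

Emit:
drive_tool --motion '[{"dx": 0.031, "dy": -0.0106, "dz": 0, "spin": 0}, {"dx": 0.031, "dy": -0.0106, "dz": 0, "spin": 0}, {"dx": 0.031, "dy": -0.0106, "dz": 0, "spin": 0}, {"dx": 0.031, "dy": -0.0106, "dz": 0, "spin": 0}, {"dx": 0.031, "dy": -0.0106, "dz": 0, "spin": 0}]'

```text
clock: 1.58
ee_pos: [477.8, -255.1, 207.9]
eef_rot: [0.0, 0.973, 0.232, 0.0]
force: [0.8, -0.6, -0.7]
opening: 1.001
finger_force: 0.0
```

Emit:
drive_tool --motion '[{"dx": 0.031, "dy": -0.0106, "dz": 0, "spin": 0}, {"dx": 0.031, "dy": -0.0106, "dz": 0, "spin": 0}, {"dx": 0, "dy": 0, "dz": 0, "spin": 0}, {"dx": 0, "dy": 0, "dz": 0, "spin": 0}]'

```text
clock: 1.92
ee_pos: [523.5, -208.3, 207.5]
eef_rot: [-0.0, 0.972, 0.233, -0.0]
force: [-0.1, -0.3, 0.8]
opening: 1.002
finger_force: 0.0
```

Run:
```python
from h import *
s=r.state();print(s['clock'],s['ee_pos'],s['eef_rot'],s['qpos'],s['force'])
im,W,K=cloud('wrist');cv2.imwrite('pics/d.png',im);np.savez('c.npz',W=W)
z=W[...,2];near=np.hypot(W[...,0]-522,W[...,1]+210)<60
for a,b,n in [(90,115,'cap'),(46,94,'handle'),(9.5,16,'rim'),(2.5,7,'flange')]:
    m=near&(z>a)&(z<b);Q=W[m]
    print(n,m.sum(),Q.mean(0).round(1),cv2.minEnclosingCircle(Q[:,:2].astype(np.float32)),cv2.minAreaRect(Q[:,:2].astype(np.float32)))
```

```text
1.9167 [ 523.54348897 -208.26314519  207.50386474] [-1.26755789e-04  9.72420326e-01  2.33235234e-01 -1.41889858e-04] [-5.27519561e-01  2.82067225e-01  5.35596610e-02  1.34266907e+00
 -1.28592721e-05  2.14326638e+00] [-0.0520881  -0.26054672  0.83935009]
cap 1150 [ 527.7 -209.5  100. ] ((525.9826049804688, -210.70086669921875), 16.7742862701416) ((525.9319458007812, -210.71250915527344), (27.69405746459961, 27.183094024658203), 42.56171798706055)
handle 617 [ 534.7 -205.5   70.3] ((526.252197265625, -210.81101989746094), 17.4267578125) ((528.1759643554688, -209.12841796875), (29.721920013427734, 33.7701301574707), 46.6050910949707)
rim 807 [ 532.2 -205.9   12.8] ((525.031982421875, -209.9562530517578), 30.7258358001709) ((527.922607421875, -208.19532775878906), (54.16620635986328, 61.10706329345703), 31.982637405395508)
flange 2540 [ 532.7 -205.4    5.2] ((521.71923828125, -209.0194854736328), 57.232540130615234) ((522.1605224609375, -206.9967041015625), (90.5974349975586, 105.53849029541016), 21.340105056762695)
```

View pics/d.png

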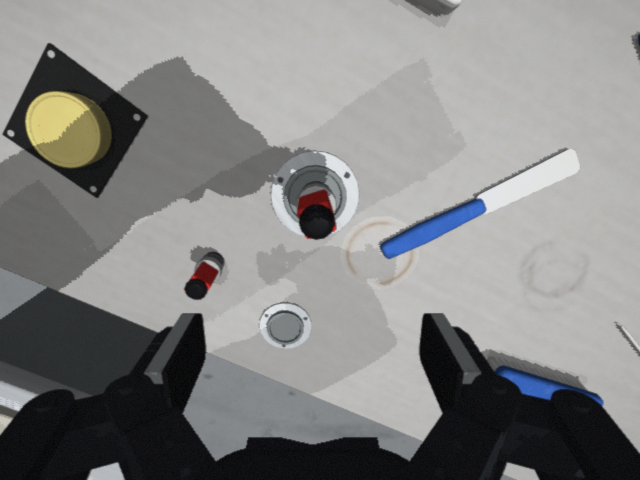

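The large stamp's cap is at (318,221) with the red handle above it, standing in its stand. The small stamp is at (200,285). Next I'll fit the handle's yaw and refine the centres.

Run:
```python
from h import *
from scipy.optimize import minimize
W=np.load('c.npz')['W'];im=cv2.imread('pics/d.png')
z=W[...,2];near=np.hypot(W[...,0]-526,W[...,1]+210.5)<30
hsv=cv2.cvtColor(im,cv2.COLOR_BGR2HSV)
red=((hsv[...,0]<12)|(hsv[...,0]>168))&(hsv[...,1]>120)&(hsv[...,2]>40)
m=near&red&(z>45)&(z<92);m=cv2.erode(m.astype(np.uint8),np.ones((2,2)))>0
Q=W[m];print(m.sum())
def f(p):
    c,s=np.cos(p[2]),np.sin(p[2]);d=Q[:,:2]-p[:2]
    a=np.abs(np.c_[d@[c,s],d@[-s,c]]).max(1)
    return np.minimum(np.abs(a-13),3).mean()
best=sorted([(lambda o:(round(o.fun,3),o.x.round(2)))(minimize(f,[526,-210.5,t],method='Nelder-Mead')) for t in np.arange(0,1.57,.1)],key=lambda t:t[0])
for b in best[:8]:print(b, 'yaw deg mod 90',np.degrees(b[1][2])%90)
# ring circle fits from wrist: dish rim
E1=near
for a,b,R in [(11,15,0)]:
    n2=(np.hypot(W[...,0]-525,W[...,1]+210)<36)&(z>a)&(z<b)
    P=W[n2][:,:2];g=lambda p:np.maximum(np.abs(np.hypot(*(P-p[:2]).T)-28.5)-2.5,0).mean()
    print('rim',n2.sum(),minimize(g,[525,-210],method='Nelder-Mead').x)
cv2.imwrite('pics/e.png',cv2.resize(im[140:250,250:390],None,fx=5,fy=5,interpolation=cv2.INTER_CUBIC))
```

```text
279
(np.float64(0.144), array([ 525.06, -209.96,    0.78])) yaw deg mod 90 44.69070802020421
(np.float64(0.144), array([ 525.05, -209.95,    0.78])) yaw deg mod 90 44.69070802020421
(np.float64(0.144), array([ 525.06, -209.97,    0.78])) yaw deg mod 90 44.69070802020421
(np.float64(0.144), array([ 525.1 , -210.01,    0.78])) yaw deg mod 90 44.69070802020421
(np.float64(0.144), array([ 525.09, -209.99,    0.78])) yaw deg mod 90 44.69070802020421
(np.float64(0.144), array([ 525.11, -210.01,    0.78])) yaw deg mod 90 44.69070802020421
(np.float64(0.144), array([ 525.06, -209.96,    0.78])) yaw deg mod 90 44.69070802020421
(np.float64(0.144), array([ 525.09, -210.  ,    0.78])) yaw deg mod 90 44.69070802020421
rim 720 [ 524.63855579 -210.18069454]
```

View pics/e.png

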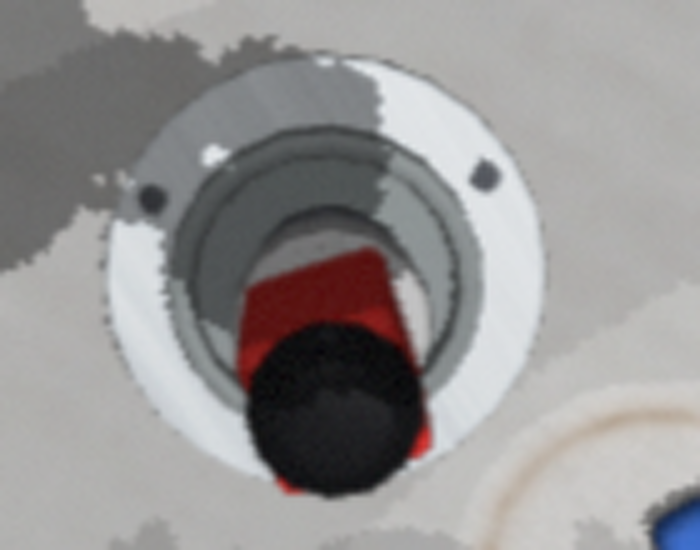

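Both the image and the fit put the handle flats at about 44.7° world, with the axis at (525,-210). I'll turn the tool by -0.309 and start down.

Emit:
drive_tool --motion '[{"dx": 0, "dy": 0, "dz": 0.01, "spin": -0.103}, {"dx": 0, "dy": 0, "dz": 0.01, "spin": -0.103}, {"dx": 0, "dy": 0, "dz": 0.01, "spin": -0.103}, {"dx": 0, "dy": 0, "dz": 0, "spin": 0}, {"dx": 0, "dy": 0, "dz": 0, "spin": 0}]' --fingers 0.3

```text
clock: 2.38
ee_pos: [521.8, -210.4, 177.8]
eef_rot: [-0.0, 0.926, 0.377, -0.0]
force: [-0.8, 0.3, 0.1]
opening: 0.703
finger_force: 0.0
```

```bash
cat >> h.py <<'E'
def axes(s):
    q=s['eef_rot'];return __import__('scipy.spatial.transform',fromlist=['R']).Rotation.from_quat([q[1],q[2],q[3],q[0]]).as_matrix()
def fit_handle(W,im,c0,z0,z1,yaw0=.78):
    from scipy.optimize import minimize
    z=W[...,2];near=np.hypot(W[...,0]-c0[0],W[...,1]-c0[1])<30
    hsv=cv2.cvtColor(im,cv2.COLOR_BGR2HSV)
    red=((hsv[...,0]<12)|(hsv[...,0]>168))&(hsv[...,1]>120)&(hsv[...,2]>40)
    m=cv2.erode((near&red&(z>z0)&(z<z1)).astype(np.uint8),np.ones((2,2)))>0;Q=W[m]
    def f(p):
        c,s=np.cos(p[2]),np.sin(p[2]);d=Q[:,:2]-p[:2]
        a=np.abs(np.c_[d@[c,s],d@[-s,c]]).max(1);return np.minimum(np.abs(a-13),3).mean()
    o=minimize(f,[*c0,yaw0],method='Nelder-Mead');return m.sum(),o.fun,o.x
E
python3 - <<'E'
from h import *
s=r.state();im,W,K=cloud('wrist');s2=r.state();A=axes(s2)
print(s2['clock'],s['ee_pos'],s2['ee_pos'],np.degrees(np.arctan2(A[1,0],A[0,0])),A[:,2],s2['opening'])
print(fit_handle(W,im,(525,-210),46,92))
z=W[...,2];m=top(W,(525,-210),25,93,112);print('cap',cv2.minEnclosingCircle(W[m][:,:2].astype(np.float32)),np.nanmedian(z[m]))
n2=top(W,(525,-210),36,11,15);P=W[n2][:,:2]
from scipy.optimize import minimize
g=lambda p:np.maximum(np.abs(np.hypot(*(P-p[:2]).T)-28.5)-2.5,0).mean()
print('rim',n2.sum(),minimize(g,[525,-210],method='Nelder-Mead').x)
d=A.T@(np.array([525,-210,53.3])-s2['ee_pos']);print('tool delta',d)
E
```

```text
2.4333 [ 521.84349232 -210.39973004  177.76428563] [ 522.23911254 -210.41813687  178.25470816] 44.230289314608704 [ 7.71648654e-05 -2.02765445e-04 -9.99999976e-01] 0.6984833978464249
(np.int64(385), np.float64(0.15606031214956745), array([ 524.5635298 , -209.38818418,    0.78645742]))
cap ((526.119873046875, -210.3780059814453), 16.58783721923828) 101.26064172963316
rim 856 [ 524.78036573 -210.10994696]
tool delta [  2.28072489   1.60134742 124.95483347]
```

Emit:
drive_tool --motion '[{"dx": 0.0022, "dy": 0.0015, "dz": 0.025, "spin": 0}, {"dx": 0, "dy": 0, "dz": 0.025, "spin": 0}, {"dx": 0, "dy": 0, "dz": 0.025, "spin": 0}, {"dx": 0, "dy": 0, "dz": 0.025, "spin": 0}, {"dx": 0, "dy": 0, "dz": 0.015, "spin": 0}]'

```text
clock: 2.85
ee_pos: [524.6, -209.3, 61.3]
eef_rot: [-0.0, 0.926, 0.377, -0.0]
force: [-0.0, 0.2, -0.3]
opening: 0.7
finger_force: 0.0
```

Emit:
drive_tool --motion '[{"dx": 0, "dy": 0, "dz": 0.01, "spin": 0}, {"dx": 0, "dy": 0, "dz": 0, "spin": 0}, {"dx": 0, "dy": 0, "dz": 0, "spin": 0}]'

```text
clock: 3.1
ee_pos: [525.5, -209.6, 53.5]
eef_rot: [0.0, 0.926, 0.378, 0.0]
force: [0.1, -0.2, 0.7]
opening: 0.704
finger_force: 0.0
```

Emit:
drive_tool --motion '[{"dx": 0, "dy": 0, "dz": 0, "spin": 0}, {"dx": 0, "dy": 0, "dz": 0, "spin": 0}, {"dx": 0, "dy": 0, "dz": 0, "spin": 0}, {"dx": 0, "dy": 0, "dz": 0, "spin": 0}, {"dx": 0, "dy": 0, "dz": 0, "spin": 0}]' --fingers 0.9 --squeeze 50

```text
clock: 3.52
ee_pos: [525.9, -209.6, 53.6]
eef_rot: [0.001, 0.926, 0.379, 0.001]
force: [1.2, -2.2, 3.0]
opening: 0.291
finger_force: 49.0
```

Emit:
drive_tool --motion '[{"dx": 0, "dy": 0, "dz": 0, "spin": 0}, {"dx": 0, "dy": 0, "dz": 0, "spin": 0}, {"dx": 0, "dy": 0, "dz": 0, "spin": 0}]'

```text
clock: 3.77
ee_pos: [525.8, -209.6, 53.1]
eef_rot: [0.001, 0.926, 0.379, 0.0]
force: [1.5, -1.3, 2.8]
opening: 0.297
finger_force: 49.2
```

Emit:
drive_tool --motion '[{"dx": 0, "dy": 0, "dz": -0.008, "spin": 0}, {"dx": 0, "dy": 0, "dz": -0.017, "spin": 0}, {"dx": 0, "dy": 0, "dz": -0.025, "spin": 0}, {"dx": 0, "dy": 0, "dz": -0.025, "spin": 0}, {"dx": 0, "dy": 0, "dz": -0.025, "spin": 0}]'

```text
clock: 4.18
ee_pos: [524.3, -208.4, 153.5]
eef_rot: [-0.001, 0.925, 0.379, -0.001]
force: [0.4, 0.9, -1.2]
opening: 0.298
finger_force: 49.3
```

Emit:
drive_tool --motion '[{"dx": 0.007, "dy": -0.01, "dz": 0, "spin": 0}, {"dx": 0.013, "dy": -0.021, "dz": 0, "spin": 0}, {"dx": 0.014, "dy": -0.022, "dz": 0, "spin": 0}, {"dx": 0.014, "dy": -0.022, "dz": 0, "spin": 0}, {"dx": 0.014, "dy": -0.022, "dz": 0, "spin": 0}]'

```text
clock: 4.6
ee_pos: [500.1, -94.9, 152.1]
eef_rot: [-0.001, 0.926, 0.379, -0.001]
force: [0.0, 0.9, -1.5]
opening: 0.294
finger_force: 49.4
```

Emit:
drive_tool --motion '[{"dx": 0.014, "dy": -0.022, "dz": 0, "spin": 0}, {"dx": 0.014, "dy": -0.022, "dz": 0, "spin": 0}, {"dx": 0.014, "dy": -0.023, "dz": 0, "spin": 0}, {"dx": 0, "dy": 0, "dz": 0, "spin": 0}, {"dx": 0, "dy": 0, "dz": 0, "spin": 0}]'

```text
clock: 5.02
ee_pos: [483.3, -17.8, 152.5]
eef_rot: [-0.0, 0.925, 0.38, -0.001]
force: [0.2, -0.6, -1.0]
opening: 0.297
finger_force: 49.5
```

```bash
cat > look.py <<'E'
from h import *
from scipy.optimize import minimize
s=r.state();im,W,K=cloud('wrist');s2=r.state();A=axes(s2)
P=(s['ee_pos']+s2['ee_pos'])/2
print(s2['clock'],P.round(1),'yaw',np.degrees(np.arctan2(A[1,0],A[0,0])),A[:,2],s2['opening'],s2['finger_force'],s2['force'])
def circ(xy,R,z0,z1):
    m=top(W,xy,R+8,z0,z1);m=cv2.morphologyEx(m.astype(np.uint8),cv2.MORPH_OPEN,np.ones((3,3)))>0
    Q=W[m];return m.sum(),cv2.minEnclosingCircle(Q[:,:2].astype(np.float32)),np.median(Q[:,2])
print('tin',circ((478,16),33,19,32))
m=top(W,(439,202),75,9,22);Q=W[m]
if m.sum()>50: print('pad',m.sum(),cv2.minAreaRect(Q[:,:2].astype(np.float32)),np.median(Q[:,2]))
h=fit_handle(W,im,P[:2],P[2]-2,P[2]+36,np.arctan2(A[1,0],A[0,0]));print('handle',h, (h[2][:2]-P[:2])@A[:2,:2])
E
python3 look.py; python3 -c "
from h import *
im,_=r.capture('wrist');cv2.imwrite('pics/f.png',im)"
```

```text
5.0667 [483.6 -18.2 152.5] yaw 44.58894151453711 [-1.09392676e-03  1.69224973e-04 -9.99999387e-01] 0.2910432136188872 49.544092499418184 [ 0.75833289 -0.2281869  -2.14815127]
tin (np.int64(5477), ((480.3263854980469, 17.54792022705078), 33.14567947387695), np.float64(25.024169926527037))
pad 12746 ((441.95159912109375, 201.82095336914062), (74.28398895263672, 97.21151733398438), 60.01011657714844) 13.763563542869916
handle (np.int64(2028), np.float64(0.2459511826726072), array([483.5614728 , -19.07570019,   0.78063498])) [-0.63371657  0.58630744]
```

View pics/f.png

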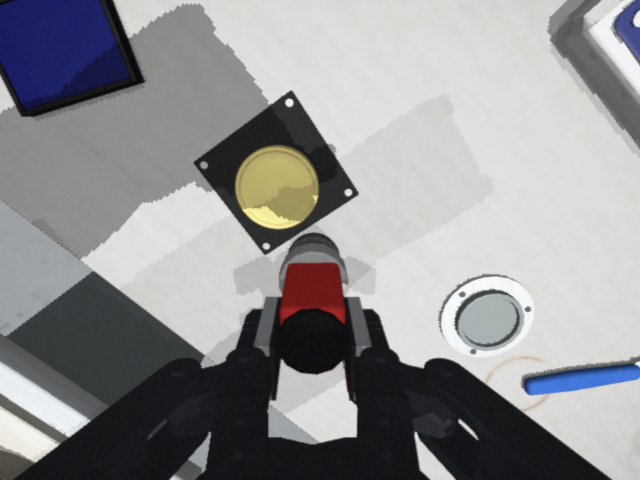

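The stamp is held upright, with its red handle at (315,290). The tin is at (277,187), the pad is cut off at the upper left (60,50), and the empty stand is at (487,315). Now I'll move over the ink pad.

Emit:
drive_tool --motion '[{"dx": 0.0068, "dy": -0.0106, "dz": 0, "spin": 0}, {"dx": 0.0125, "dy": -0.0187, "dz": 0, "spin": 0}, {"dx": 0.0145, "dy": -0.022, "dz": 0, "spin": 0}, {"dx": 0.0145, "dy": -0.022, "dz": 0, "spin": 0}, {"dx": 0.0145, "dy": -0.022, "dz": 0, "spin": 0}]'

```text
clock: 5.53
ee_pos: [462.1, 93.3, 152.5]
eef_rot: [-0.0, 0.926, 0.378, -0.0]
force: [0.6, -1.1, -1.4]
opening: 0.3
finger_force: 49.6
```

Emit:
drive_tool --motion '[{"dx": 0.0145, "dy": -0.022, "dz": 0, "spin": 0}, {"dx": 0.0145, "dy": -0.022, "dz": 0, "spin": 0}, {"dx": 0.0145, "dy": -0.022, "dz": 0, "spin": 0}, {"dx": 0.011, "dy": -0.0165, "dz": 0, "spin": 0}, {"dx": 0.0065, "dy": -0.0098, "dz": 0, "spin": 0}]'

```text
clock: 5.95
ee_pos: [440.7, 202.8, 152.6]
eef_rot: [-0.0, 0.925, 0.379, -0.0]
force: [-0.2, -0.4, -1.7]
opening: 0.299
finger_force: 49.6
```

Emit:
drive_tool --motion '[{"dx": 0, "dy": 0, "dz": 0, "spin": 0}, {"dx": 0, "dy": 0, "dz": 0, "spin": 0}, {"dx": 0, "dy": 0, "dz": 0, "spin": 0}]'

```text
clock: 6.2
ee_pos: [441.5, 200.5, 152.6]
eef_rot: [0.0, 0.926, 0.378, -0.0]
force: [-0.3, -0.1, -1.4]
opening: 0.295
finger_force: 49.6
```

```bash
python3 look.py
```

```text
6.25 [441.5 200.5 152.6] yaw 44.44065835595731 [-2.54155475e-04 -3.19515136e-04 -9.99999917e-01] 0.2924931035103724 49.58554736687802 [ 0.82055049 -0.01148296 -0.45052384]
tin (np.int64(3982), ((480.4988098144531, 18.38220977783203), 33.22751998901367), np.float64(25.06548992665558))
pad 9449 ((440.6622619628906, 203.96734619140625), (76.49939727783203, 99.71980285644531), 59.9219970703125) 13.941868048094976
handle (np.int64(2061), np.float64(0.2492385942939111), array([439.9031139 , 200.9849463 ,   0.78416177])) [-0.75969984 -1.49003617]
```

Emit:
drive_tool --motion '[{"dx": 0.001, "dy": -0.001, "dz": 0.015, "spin": 0}, {"dx": 0, "dy": 0, "dz": 0.025, "spin": 0}, {"dx": 0, "dy": 0, "dz": 0.025, "spin": 0}, {"dx": 0, "dy": 0, "dz": 0.017, "spin": 0}, {"dx": 0, "dy": 0, "dz": 0.006, "spin": 0}]'

```text
clock: 6.67
ee_pos: [440.2, 201.3, 62.5]
eef_rot: [-0.0, 0.926, 0.378, -0.002]
force: [-0.8, 0.2, -1.3]
opening: 0.294
finger_force: 49.6
```

Emit:
drive_tool --motion '[{"dx": 0, "dy": 0, "dz": 0.003, "spin": 0}, {"dx": 0, "dy": 0, "dz": 0.003, "spin": 0}, {"dx": 0, "dy": 0, "dz": 0.003, "spin": 0}, {"dx": 0, "dy": 0, "dz": 0, "spin": 0}, {"dx": 0, "dy": 0, "dz": 0, "spin": 0}]'

```text
clock: 7.08
ee_pos: [442.1, 202.6, 56.8]
eef_rot: [0.0, 0.926, 0.379, 0.001]
force: [0.5, -1.2, 4.9]
opening: 0.298
finger_force: 50.3
```

Emit:
drive_tool --motion '[{"dx": 0, "dy": 0, "dz": 0.003, "spin": 0}, {"dx": 0, "dy": 0, "dz": 0.002, "spin": 0}, {"dx": 0, "dy": 0, "dz": 0, "spin": 0}, {"dx": 0, "dy": 0, "dz": 0, "spin": 0}]'

```text
clock: 7.42
ee_pos: [442.2, 202.6, 51.9]
eef_rot: [0.001, 0.926, 0.379, 0.001]
force: [-0.7, -3.1, 8.4]
opening: 0.301
finger_force: 50.8
```

```bash
python3 -c "
from h import *
print([ (lambda s:(s['ee_pos'].round(1) if hasattr(s['ee_pos'],'round') else s['ee_pos'],s['force']))((r.capture('wrist'),r.state())[1]) for _ in range(4)])"; python3 look.py
```

```text
[(array([442.2, 202.6,  52. ]), array([ 0.13316291, -3.91622215,  7.2548479 ])), (array([442.1, 202.6,  51.9]), array([-0.47937877, -1.98675638,  8.44264089])), (array([442.1, 202.5,  52. ]), array([-1.45954048, -3.36717718,  8.09180422])), (array([442.2, 202.6,  52. ]), array([-3.22829659e-03, -2.88496809e+00,  6.99463524e+00]))]
7.6667 [442.2 202.6  52. ] yaw 44.50406123096624 [ 2.44917970e-03 -2.96646455e-04 -9.99996957e-01] 0.2946912395853957 50.76671007438563 [-0.09396801 -2.94792005  8.87690975]
tin (np.int64(5746), ((480.7323913574219, 18.607805252075195), 33.81854248046875), np.float64(25.037075044065503))
pad 14765 ((441.49200439453125, 203.76211547851562), (76.37545776367188, 98.20686340332031), 59.867652893066406) 13.959332665933019
handle (np.int64(2025), np.float64(0.2536211119111852), array([440.42718535, 202.89709045,   0.7837188 ])) [-1.01036473 -1.45154205]
```

Emit:
drive_tool --motion '[{"dx": 0, "dy": 0, "dz": 0.0018, "spin": 0}, {"dx": 0, "dy": 0, "dz": 0, "spin": 0}, {"dx": 0, "dy": 0, "dz": 0, "spin": 0}, {"dx": 0, "dy": 0, "dz": 0, "spin": 0}]'

```text
clock: 8.0
ee_pos: [442.2, 202.5, 50.3]
eef_rot: [0.001, 0.926, 0.379, 0.001]
force: [-1.1, -4.3, 9.4]
opening: 0.292
finger_force: 50.9
```

```bash
cat > avg.py <<'E'
from h import *
P=[];F=[]
for _ in range(6):
    im,W,K=cloud('wrist');s=r.state();P.append(s['ee_pos']);F.append(s['force'])
P=np.mean(P,0);print(s['clock'],P.round(2),np.mean(F,0).round(2),s['opening'],s['finger_force'],axes(s)[:,2].round(4))
# stamp cap relative to TCP
m=top(W,P[:2],25,P[2]+38,P[2]+60);print('cap z-TCP',np.nanmedian(W[m][:,2])-P[2],m.sum())
E
python3 avg.py
```

```text
8.3 [442.19 202.55  50.28] [-0.88 -3.73  8.64] 0.29153391040246046 50.88880845461972 [ 2.5e-03 -3.0e-04 -1.0e+00]
cap z-TCP 47.566670902748186 6505
```

Emit:
drive_tool --motion '[{"dx": 0, "dy": 0, "dz": -0.005, "spin": 0}, {"dx": 0, "dy": 0, "dz": -0.008, "spin": 0}, {"dx": 0, "dy": 0, "dz": -0.018, "spin": 0}, {"dx": 0, "dy": 0, "dz": -0.025, "spin": 0}, {"dx": 0, "dy": 0, "dz": -0.024, "spin": 0}]'

```text
clock: 8.72
ee_pos: [440.8, 202.9, 130.1]
eef_rot: [-0.0, 0.925, 0.379, -0.0]
force: [0.1, -0.7, -1.9]
opening: 0.293
finger_force: 49.6
```

Emit:
drive_tool --motion '[{"dx": -0.006, "dy": 0.0095, "dz": 0, "spin": 0}, {"dx": -0.013, "dy": 0.02, "dz": 0, "spin": 0}, {"dx": -0.0145, "dy": 0.0225, "dz": 0, "spin": 0}, {"dx": -0.0145, "dy": 0.0225, "dz": 0, "spin": 0}, {"dx": -0.0145, "dy": 0.0225, "dz": 0, "spin": 0}]'

```text
clock: 9.13
ee_pos: [464.6, 88.6, 128.9]
eef_rot: [-0.0, 0.925, 0.379, 0.0]
force: [-0.2, 0.0, -1.1]
opening: 0.296
finger_force: 49.6
```

Emit:
drive_tool --motion '[{"dx": -0.0145, "dy": 0.0225, "dz": 0, "spin": 0}, {"dx": -0.013, "dy": 0.0205, "dz": 0, "spin": 0}, {"dx": -0.0085, "dy": 0.013, "dz": 0, "spin": 0}, {"dx": -0.0035, "dy": 0.0053, "dz": 0, "spin": 0}, {"dx": 0, "dy": 0, "dz": 0, "spin": 0}]'

```text
clock: 9.55
ee_pos: [479.6, 17.2, 128.7]
eef_rot: [-0.0, 0.926, 0.378, -0.0]
force: [0.1, 0.9, -0.7]
opening: 0.299
finger_force: 49.7
```

Emit:
drive_tool --motion '[{"dx": 0, "dy": 0, "dz": 0, "spin": 0}, {"dx": 0, "dy": 0, "dz": 0, "spin": 0}]'

```text
clock: 9.72
ee_pos: [479.2, 19.1, 128.9]
eef_rot: [-0.0, 0.925, 0.379, -0.0]
force: [-0.4, -0.1, -1.6]
opening: 0.299
finger_force: 49.7
```

```bash
python3 look.py; python3 avg.py
python3 - <<'E'
from h import *
from scipy.optimize import minimize
s=r.state();A=axes(s)
# camera-only ring fits on tin edge
im,W,K=cloud('wrist');m=top(W,(479,17),40,19,32);Q=W[m][:,:2]
print('tinR33',minimize(lambda p:np.maximum(np.hypot(*(Q-p).T)-33,0).sum(),[479,17],method='Nelder-Mead').x,cv2.fitEllipse(cv2.convexHull(Q.astype(np.float32))))
for z in (0,19,36): pass
m=top(W,s['ee_pos'][:2],60,s['ee_pos'][2]-30,s['ee_pos'][2]+60)
# top view
im,W,K=cloud('top');m=top(W,(478,16),40,19,32);Q=W[m];print('top tin',len(Q),Q.mean(0))
m=top(W,s['ee_pos'][:2],25,s['ee_pos'][2]+40,s['ee_pos'][2]+60);print('top cap',m.sum(),W[m].mean(0) if m.any() else 0)
m=top(W,(525,-210),52,2,7);Q=W[m][:,:2];print('top stand flange',len(Q),cv2.minEnclosingCircle(Q.astype(np.float32)))
m=top(W,(525,-210),38,10,17);Q=W[m][:,:2];print('top rim',len(Q),cv2.minEnclosingCircle(Q.astype(np.float32)))
E
```

```text
9.7667 [479.2  19.1 128.9] yaw 44.570578326060854 [-1.19601928e-04  3.04231112e-04 -9.99999947e-01] 0.294540138853926 49.660670317243785 [ 0.06388365  0.67802748 -1.9069163 ]
tin (np.int64(4561), ((480.3396911621094, 17.676279067993164), 33.23481750488281), np.float64(25.010860320953917))
pad 17164 ((442.02392578125, 203.33843994140625), (76.55680084228516, 98.34957885742188), 60.08580780029297) 13.841408542818064
handle (np.int64(2023), np.float64(0.2499902205553798), array([477.5321832 ,  19.55036148,   0.78491574])) [-0.91678816 -1.47553518]
10.0667 [479.39  19.   129.02] [ 0.11  0.17 -1.29] 0.2955053637215127 49.661220184061676 [ 0.  0. -1.]
cap z-TCP 47.55954593081307 6489
tinR33 [480.41809972  17.90147354] ((480.4079895019531, 17.78629493713379), (65.59119415283203, 65.88392639160156), 135.2296142578125)
top tin 0 [nan nan nan]
top cap 0 0
top stand flange 571 ((525.1076049804688, -210.12168884277344), 51.8167610168457)
top rim 201 ((524.7977294921875, -210.93125915527344), 37.02455139160156)<stdin>:10: RuntimeWarning: Mean of empty slice.
  ret = um.true_divide(
```

I'll turn the tool half round at this height. Measuring the tin from both sides cancels the camera bias.

Emit:
drive_tool --motion '[{"dx": 0, "dy": 0, "dz": 0, "spin": -0.06}, {"dx": 0, "dy": 0, "dz": 0, "spin": -0.12}, {"dx": 0, "dy": 0, "dz": 0, "spin": -0.12}, {"dx": 0, "dy": 0, "dz": 0, "spin": -0.12}, {"dx": 0, "dy": 0, "dz": 0, "spin": -0.12}]'

```text
clock: 10.58
ee_pos: [479.5, 18.3, 129.0]
eef_rot: [-0.0, 0.789, 0.614, -0.0]
force: [0.1, 0.2, -1.4]
opening: 0.297
finger_force: 49.6
```

Emit:
drive_tool --motion '[{"dx": 0, "dy": 0, "dz": 0, "spin": -0.12}, {"dx": 0, "dy": 0, "dz": 0, "spin": -0.12}, {"dx": 0, "dy": 0, "dz": 0, "spin": -0.12}, {"dx": 0, "dy": 0, "dz": 0, "spin": -0.12}, {"dx": 0, "dy": 0, "dz": 0, "spin": -0.12}]'

```text
clock: 11.0
ee_pos: [479.5, 18.3, 129.0]
eef_rot: [-0.0, 0.572, 0.82, 0.0]
force: [-0.3, -0.0, -1.6]
opening: 0.297
finger_force: 49.6
```

Emit:
drive_tool --motion '[{"dx": 0, "dy": 0, "dz": 0, "spin": -0.12}, {"dx": 0, "dy": 0, "dz": 0, "spin": -0.12}, {"dx": 0, "dy": 0, "dz": 0, "spin": -0.12}, {"dx": 0, "dy": 0, "dz": 0, "spin": -0.12}, {"dx": 0, "dy": 0, "dz": 0, "spin": -0.12}]'

```text
clock: 11.42
ee_pos: [479.5, 18.3, 129.0]
eef_rot: [-0.0, 0.305, 0.953, 0.0]
force: [0.2, -0.7, -1.3]
opening: 0.293
finger_force: 49.6
```

Emit:
drive_tool --motion '[{"dx": 0, "dy": 0, "dz": 0, "spin": -0.12}, {"dx": 0, "dy": 0, "dz": 0, "spin": -0.12}, {"dx": 0, "dy": 0, "dz": 0, "spin": -0.12}, {"dx": 0, "dy": 0, "dz": 0, "spin": -0.12}, {"dx": 0, "dy": 0, "dz": 0, "spin": -0.12}]'

```text
clock: 11.83
ee_pos: [479.5, 18.3, 129.0]
eef_rot: [-0.0, 0.009, 1.0, 0.0]
force: [0.7, -0.9, -1.6]
opening: 0.293
finger_force: 49.6
```

Emit:
drive_tool --motion '[{"dx": 0, "dy": 0, "dz": 0, "spin": -0.12}, {"dx": 0, "dy": 0, "dz": 0, "spin": -0.12}, {"dx": 0, "dy": 0, "dz": 0, "spin": -0.12}, {"dx": 0, "dy": 0, "dz": 0, "spin": -0.12}, {"dx": 0, "dy": 0, "dz": 0, "spin": -0.12}]'

```text
clock: 12.25
ee_pos: [479.5, 18.3, 129.0]
eef_rot: [-0.0, -0.287, 0.958, 0.0]
force: [-0.3, -1.0, -1.4]
opening: 0.295
finger_force: 49.6
```

Emit:
drive_tool --motion '[{"dx": 0, "dy": 0, "dz": 0, "spin": -0.12}, {"dx": 0, "dy": 0, "dz": 0, "spin": -0.08}, {"dx": 0, "dy": 0, "dz": 0, "spin": 0}, {"dx": 0, "dy": 0, "dz": 0, "spin": 0}, {"dx": 0, "dy": 0, "dz": 0, "spin": 0}]'

```text
clock: 12.67
ee_pos: [479.5, 18.3, 129.0]
eef_rot: [0.0, -0.377, 0.926, 0.0]
force: [-0.1, 0.2, -1.8]
opening: 0.295
finger_force: 49.6
```

```bash
python3 look.py; python3 avg.py
```

```text
12.7167 [479.5  18.3 129. ] yaw -135.7171860928931 [-2.16132727e-05 -2.21138314e-05 -1.00000000e+00] 0.2945312557184127 49.6357948158402 [ 0.25402644 -0.27121956 -0.76836723]
tin (np.int64(4525), ((479.73974609375, 17.71691131591797), 33.021583557128906), np.float64(24.98769803633279))
pad 8504 ((441.36004638671875, 202.9166259765625), (77.75617980957031, 96.8374252319336), 59.981956481933594) 13.771220421308554
handle (np.int64(2018), np.float64(0.2505908650494464), array([480.03273351,  18.28519681,  -2.36053084])) [-0.35308528 -0.36618673]
13.0167 [479.53  18.29 128.98] [-0.02  0.11 -1.61] 0.2939715265565776 49.63552247383632 [-0.  0. -1.]
cap z-TCP 47.54605663676125 6435
```

Emit:
drive_tool --motion '[{"dx": 0.0005, "dy": -0.0005, "dz": 0.01, "spin": 0}, {"dx": 0, "dy": 0, "dz": 0.016, "spin": 0}, {"dx": 0, "dy": 0, "dz": 0.016, "spin": 0}, {"dx": 0, "dy": 0, "dz": 0.008, "spin": 0}, {"dx": 0, "dy": 0, "dz": 0.002, "spin": 0}]'

```text
clock: 13.43
ee_pos: [478.7, 17.7, 75.7]
eef_rot: [-0.001, -0.378, 0.926, 0.001]
force: [0.1, 0.2, -1.0]
opening: 0.294
finger_force: 49.6
```

Emit:
drive_tool --motion '[{"dx": 0, "dy": 0, "dz": 0, "spin": 0}, {"dx": 0, "dy": 0, "dz": 0, "spin": 0}, {"dx": 0, "dy": 0, "dz": 0, "spin": 0}]'

```text
clock: 13.68
ee_pos: [480.1, 17.5, 77.8]
eef_rot: [0.001, -0.378, 0.926, -0.0]
force: [0.0, -0.5, -1.4]
opening: 0.294
finger_force: 49.6
```

```bash
python3 look.py; python3 -c "
from h import *
im,_=r.capture('scene');cv2.imwrite('pics/g.png',cv2.resize(im[170:310,290:450],None,fx=4,fy=4,interpolation=cv2.INTER_CUBIC))"
```

```text
13.7333 [480.1  17.5  77.8] yaw -135.5863112674411 [ 1.26527336e-03 -1.94300520e-04 -9.99999181e-01] 0.29509693726773634 49.62626505643129 [-0.93825917  0.62452406 -1.35416285]
tin (np.int64(4923), ((479.8470458984375, 17.641897201538086), 33.15446853637695), np.float64(24.981387974428486))
pad 9897 ((441.6161804199219, 202.9273681640625), (77.91876220703125, 96.43755340576172), 60.31086730957031) 13.742104387632052
handle (np.int64(2037), np.float64(0.25732653986614845), array([480.62049343,  17.44256775,  -2.3589224 ])) [-0.35544725 -0.44471748]
```

View pics/g.png

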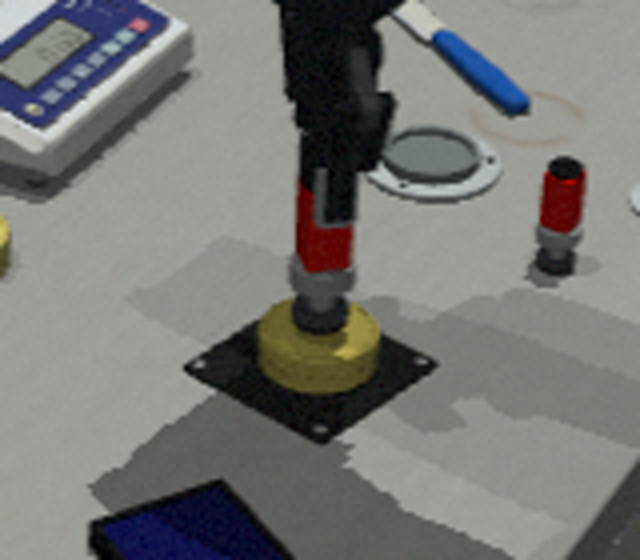

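The stamp hangs upright just above the middle of the tin lid (about (320,320) in the crop). Pressing now.

Emit:
drive_tool --motion '[{"dx": 0, "dy": 0, "dz": 0.004, "spin": 0}, {"dx": 0, "dy": 0, "dz": 0.003, "spin": 0}, {"dx": 0, "dy": 0, "dz": 0.003, "spin": 0}, {"dx": 0, "dy": 0, "dz": 0.002, "spin": 0}, {"dx": 0, "dy": 0, "dz": 0.002, "spin": 0}]'

```text
clock: 14.2
ee_pos: [480.1, 17.6, 63.3]
eef_rot: [0.001, -0.378, 0.926, -0.0]
force: [-0.7, 0.9, 9.8]
opening: 0.298
finger_force: 50.8
```

Emit:
drive_tool --motion '[{"dx": 0, "dy": 0, "dz": 0, "spin": 0}, {"dx": 0, "dy": 0, "dz": 0, "spin": 0}, {"dx": 0, "dy": 0, "dz": 0, "spin": 0}]'

```text
clock: 14.45
ee_pos: [480.1, 17.6, 63.5]
eef_rot: [0.001, -0.378, 0.926, -0.0]
force: [-1.3, 0.5, 8.4]
opening: 0.296
finger_force: 50.8
```

```bash
python3 avg.py
```

```text
14.75 [480.08  17.64  63.56] [-0.62  1.27  8.44] 0.29216337471762077 50.81283163279295 [ 0.0016  0.     -1.    ]
cap z-TCP 47.54475292108666 6449
```

Emit:
drive_tool --motion '[{"dx": 0, "dy": 0, "dz": 0.0006, "spin": 0}, {"dx": 0, "dy": 0, "dz": 0, "spin": 0}, {"dx": 0, "dy": 0, "dz": 0, "spin": 0}, {"dx": 0, "dy": 0, "dz": 0, "spin": 0}, {"dx": 0, "dy": 0, "dz": 0, "spin": 0}]'

```text
clock: 15.17
ee_pos: [480.1, 17.6, 63.0]
eef_rot: [0.001, -0.378, 0.926, -0.0]
force: [-0.8, 0.8, 8.8]
opening: 0.292
finger_force: 50.9
```

Emit:
drive_tool --motion '[{"dx": 0, "dy": 0, "dz": 0, "spin": 0}, {"dx": 0, "dy": 0, "dz": 0, "spin": 0}, {"dx": 0, "dy": 0, "dz": 0, "spin": 0}, {"dx": 0, "dy": 0, "dz": 0, "spin": 0}, {"dx": 0, "dy": 0, "dz": 0, "spin": 0}]'

```text
clock: 15.58
ee_pos: [480.1, 17.6, 63.0]
eef_rot: [0.001, -0.378, 0.926, -0.0]
force: [-0.7, 1.9, 7.8]
opening: 0.296
finger_force: 50.9
```

Emit:
drive_tool --motion '[{"dx": 0, "dy": 0, "dz": -0.003, "spin": 0}, {"dx": 0, "dy": 0, "dz": -0.004, "spin": 0}, {"dx": 0, "dy": 0, "dz": -0.004, "spin": 0}, {"dx": 0, "dy": 0, "dz": -0.005, "spin": 0}, {"dx": 0, "dy": 0, "dz": -0.012, "spin": 0}]'

```text
clock: 16.0
ee_pos: [478.4, 17.7, 89.5]
eef_rot: [-0.001, -0.378, 0.926, 0.001]
force: [0.6, -0.2, -1.3]
opening: 0.293
finger_force: 49.6
```

Emit:
drive_tool --motion '[{"dx": 0, "dy": 0, "dz": -0.02, "spin": 0}, {"dx": 0, "dy": 0, "dz": -0.02, "spin": 0}, {"dx": 0, "dy": 0, "dz": -0.01, "spin": 0}, {"dx": 0, "dy": 0, "dz": 0, "spin": 0}, {"dx": 0, "dy": 0, "dz": 0, "spin": 0}]'

```text
clock: 16.42
ee_pos: [479.5, 17.6, 140.2]
eef_rot: [0.0, -0.378, 0.926, -0.0]
force: [-0.8, 0.6, -1.9]
opening: 0.295
finger_force: 49.6
```

```bash
python3 look.py
```

```text
16.4667 [479.3  17.6 139.9] yaw -135.58482229789166 [-1.05900737e-03  1.58807833e-04 -9.99999427e-01] 0.2938840680651985 49.649210781790316 [-0.30877559  0.55844999 -1.48990571]
tin (np.int64(4372), ((479.75445556640625, 17.758501052856445), 33.066505432128906), np.float64(25.018147607829277))
pad 8136 ((441.6102294921875, 203.19358825683594), (78.5139389038086, 96.6407470703125), 60.23059844970703) 13.764496573229188
handle (np.int64(2024), np.float64(0.24214609707968518), array([479.98817835,  17.54349107,  -2.35683863])) [-0.46592764 -0.55757371]
```

The tin hasn't moved and the stamp is clear of it. Returning to the stand.

Emit:
drive_tool --motion '[{"dx": 0.0064, "dy": -0.0097, "dz": 0, "spin": 0}, {"dx": 0.0114, "dy": -0.0175, "dz": 0, "spin": 0}, {"dx": 0.0146, "dy": -0.0224, "dz": 0, "spin": 0}, {"dx": 0.0146, "dy": -0.0224, "dz": 0, "spin": 0}, {"dx": 0.0146, "dy": -0.0224, "dz": 0, "spin": 0}]'

```text
clock: 16.88
ee_pos: [501.2, -94.4, 139.3]
eef_rot: [-0.001, -0.378, 0.926, 0.001]
force: [0.1, 0.3, -1.1]
opening: 0.298
finger_force: 49.7
```

Emit:
drive_tool --motion '[{"dx": 0.0146, "dy": -0.0224, "dz": 0, "spin": 0}, {"dx": 0.0146, "dy": -0.0224, "dz": 0, "spin": 0}, {"dx": 0.0146, "dy": -0.0224, "dz": 0, "spin": 0}, {"dx": 0.0127, "dy": -0.0195, "dz": 0, "spin": 0}, {"dx": 0.0089, "dy": -0.0136, "dz": 0, "spin": 0}]'

```text
clock: 17.3
ee_pos: [524.8, -212.9, 139.0]
eef_rot: [-0.001, -0.377, 0.926, 0.001]
force: [-0.1, 0.4, -1.1]
opening: 0.291
finger_force: 49.6
```

Emit:
drive_tool --motion '[{"dx": 0, "dy": 0, "dz": 0.01, "spin": 0}, {"dx": 0, "dy": 0, "dz": 0.01, "spin": 0}, {"dx": 0, "dy": 0, "dz": 0, "spin": 0}, {"dx": 0, "dy": 0, "dz": 0, "spin": 0}, {"dx": 0, "dy": 0, "dz": 0, "spin": 0}]'

```text
clock: 17.72
ee_pos: [524.9, -209.4, 120.4]
eef_rot: [-0.0, -0.378, 0.926, 0.0]
force: [0.1, 1.1, -1.5]
opening: 0.299
finger_force: 49.7
```

```bash
python3 look.py
python3 - <<'E'
from h import *
from scipy.optimize import minimize
im,W,K=cloud('wrist');z=W[...,2]
for R,w,a,b in [(28.5,2.5,10.5,15.5),(37,7,2.5,7)]:
    m=top(W,(525,-210),48,a,b);P=W[m][:,:2]
    g=lambda p:np.maximum(np.abs(np.hypot(*(P-p[:2]).T)-R)-w,0).mean()
    print('rim',m.sum(),minimize(g,[525,-210],method='Nelder-Mead').x)
E
```

```text
17.7667 [ 525.  -209.5  120.5] yaw -135.5185885633848 [ 2.27760238e-04 -8.11156785e-05 -9.99999971e-01] 0.2945447995182521 49.66705022729002 [ 0.3363714   0.26454599 -2.0225348 ]
tin (np.int64(4435), ((480.68243408203125, 17.163494110107422), 33.85209655761719), np.float64(24.781584875927656))
pad 641 ((475.109619140625, 173.92218017578125), (61.574554443359375, 12.509783744812012), 58.1552619934082) 13.468722399782072
handle (np.int64(2038), np.float64(0.24701767186677107), array([ 525.46299152, -209.44961128,   -2.35804587])) [-0.3480114  -0.29811949]
rim 1189 [ 524.23644195 -209.8414076 ]
rim 3889 [ 524.56897638 -209.70469008]
```

Emit:
drive_tool --motion '[{"dx": 0.0008, "dy": 0.0002, "dz": 0.01, "spin": 0}, {"dx": 0, "dy": 0, "dz": 0.018, "spin": 0}, {"dx": 0, "dy": 0, "dz": 0.018, "spin": 0}, {"dx": 0, "dy": 0, "dz": 0.011, "spin": 0}, {"dx": 0, "dy": 0, "dz": 0.004, "spin": 0}]'

```text
clock: 18.23
ee_pos: [523.3, -210.0, 57.3]
eef_rot: [-0.001, -0.378, 0.926, 0.001]
force: [0.2, 0.5, -1.2]
opening: 0.296
finger_force: 49.6
```

Emit:
drive_tool --motion '[{"dx": 0, "dy": 0, "dz": 0.0015, "spin": 0}, {"dx": 0, "dy": 0, "dz": 0.001, "spin": 0}, {"dx": 0, "dy": 0, "dz": 0.001, "spin": 0}, {"dx": 0, "dy": 0, "dz": 0, "spin": 0}, {"dx": 0, "dy": 0, "dz": 0, "spin": 0}]'

```text
clock: 18.65
ee_pos: [524.6, -210.9, 56.4]
eef_rot: [0.0, -0.378, 0.926, -0.0]
force: [-0.4, -0.1, -1.1]
opening: 0.296
finger_force: 49.7
```

```bash
python3 avg.py
```

```text
18.95 [ 524.5  -210.87   56.2 ] [ 0.27 -0.03 -1.66] 0.29544314257228366 49.65022079064511 [ 2.e-04 -1.e-04 -1.e+00]
cap z-TCP 47.43433890254693 6430
```

Emit:
drive_tool --motion '[{"dx": 0, "dy": 0, "dz": 0.001, "spin": 0}, {"dx": 0, "dy": 0, "dz": 0.001, "spin": 0}, {"dx": 0, "dy": 0, "dz": 0, "spin": 0}, {"dx": 0, "dy": 0, "dz": 0, "spin": 0}]'

```text
clock: 19.28
ee_pos: [524.4, -210.8, 54.1]
eef_rot: [0.0, -0.378, 0.926, -0.0]
force: [-0.7, 0.7, 3.2]
opening: 0.297
finger_force: 50.1
```

Emit:
drive_tool --motion '[{"dx": 0, "dy": 0, "dz": 0.0007, "spin": 0}, {"dx": 0, "dy": 0, "dz": 0, "spin": 0}, {"dx": 0, "dy": 0, "dz": 0, "spin": 0}]'

```text
clock: 19.53
ee_pos: [524.4, -210.8, 53.3]
eef_rot: [0.0, -0.378, 0.926, -0.0]
force: [-0.5, 0.4, 3.0]
opening: 0.292
finger_force: 50.2
```

```bash
python3 avg.py
```

```text
19.8333 [ 524.42 -210.81   53.28] [-0.21  0.57  3.11] 0.2928135012257645 50.22286879713647 [ 2.e-04 -1.e-04 -1.e+00]
cap z-TCP 47.50741164642147 6438
```

Emit:
drive_tool --motion '[{"dx": 0, "dy": 0, "dz": -0.0007, "spin": 0}, {"dx": 0, "dy": 0, "dz": 0, "spin": 0}, {"dx": 0, "dy": 0, "dz": 0, "spin": 0}, {"dx": 0, "dy": 0, "dz": 0, "spin": 0}]' --squeeze 20

```text
clock: 20.17
ee_pos: [524.4, -210.8, 53.9]
eef_rot: [0.0, -0.378, 0.926, -0.0]
force: [-0.3, 0.6, 2.2]
opening: 0.293
finger_force: 50.1
```

Emit:
drive_tool --motion '[{"dx": 0, "dy": 0, "dz": 0, "spin": 0}, {"dx": 0, "dy": 0, "dz": 0, "spin": 0}, {"dx": 0, "dy": 0, "dz": 0, "spin": 0}]' --fingers 0.6

```text
clock: 20.42
ee_pos: [524.2, -210.7, 53.6]
eef_rot: [-0.0, -0.378, 0.926, 0.0]
force: [0.2, 0.4, -0.4]
opening: 0.398
finger_force: 0.0
```

Emit:
drive_tool --motion '[{"dx": 0, "dy": 0, "dz": 0, "spin": 0}, {"dx": 0, "dy": 0, "dz": 0, "spin": 0}, {"dx": 0, "dy": 0, "dz": 0, "spin": 0}, {"dx": 0, "dy": 0, "dz": 0, "spin": 0}, {"dx": 0, "dy": 0, "dz": 0, "spin": 0}]' --fingers 0.3

```text
clock: 20.83
ee_pos: [524.3, -210.8, 53.9]
eef_rot: [-0.0, -0.378, 0.926, 0.0]
force: [0.5, 0.2, 0.0]
opening: 0.697
finger_force: 0.0
```

```bash
python3 look.py; python3 -c "
from h import *
im,_=r.capture('wrist');cv2.imwrite('pics/k.png',im)"
```

```text
20.8833 [ 524.3 -210.8   53.9] yaw -135.58457634834895 [-2.86572169e-05  1.56928519e-05 -9.99999999e-01] 0.6993093971708797 0.0 [ 0.27182641 -0.39489773  0.10259488]
tin (np.int64(3410), ((477.95477294921875, 16.752443313598633), 33.62466812133789), np.float64(24.71499588060764))
handle (np.int64(2037), np.float64(0.23703499645201448), array([ 524.73529749, -210.52611355,   -2.35866375])) [-0.46695278 -0.09233358]
```

View pics/k.png

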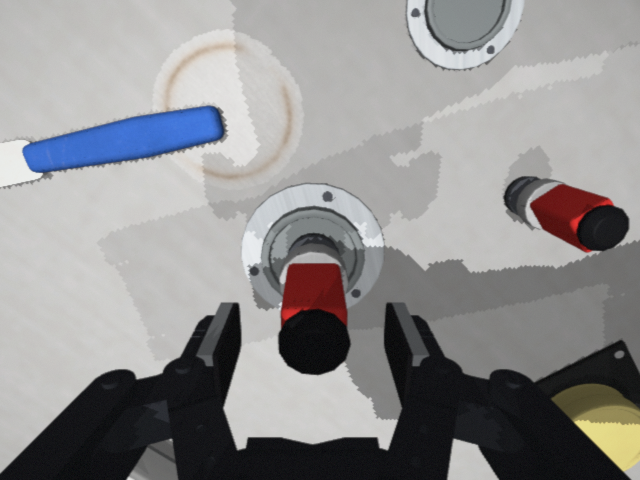

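The stamp stands free and upright in its dish at (315,270), with the fingers clear on both sides. I'll lift straight up.

Emit:
drive_tool --motion '[{"dx": 0, "dy": 0, "dz": -0.01, "spin": 0}, {"dx": 0, "dy": 0, "dz": -0.02, "spin": 0}, {"dx": 0, "dy": 0, "dz": -0.03, "spin": 0}, {"dx": 0, "dy": 0, "dz": -0.03, "spin": 0}, {"dx": 0, "dy": 0, "dz": -0.03, "spin": 0}]'

```text
clock: 21.35
ee_pos: [524.1, -210.6, 176.0]
eef_rot: [0.0, -0.378, 0.926, -0.0]
force: [1.0, -0.2, -0.4]
opening: 0.701
finger_force: 0.0
```

Emit:
drive_tool --motion '[{"dx": 0, "dy": 0, "dz": -0.02, "spin": 0}, {"dx": 0, "dy": 0, "dz": 0, "spin": 0}, {"dx": 0, "dy": 0, "dz": 0, "spin": 0}, {"dx": 0, "dy": 0, "dz": 0, "spin": 0}]'

```text
clock: 21.68
ee_pos: [524.0, -210.6, 193.5]
eef_rot: [-0.0, -0.378, 0.926, 0.0]
force: [-0.0, 0.6, -1.3]
opening: 0.702
finger_force: 0.0
```

Run:
```python
from h import *
im,W,K=cloud('wrist');s=r.state();print(s['clock'],s['ee_pos'])
print(fit_handle(W,im,(525,-210),46,92,.78))
m=top(W,(525,-210),25,93,112);print('cap',cv2.minEnclosingCircle(W[m][:,:2].astype(np.float32)),np.nanmedian(W[m][:,2]))
r.job_done()
```

```text
21.7333 [ 523.85290583 -210.50003586  193.02437881]
(np.int64(326), np.float64(0.14435586980913517), array([ 524.89134114, -210.81391918,    0.77955697]))
cap ((523.794677734375, -209.77001953125), 16.34415054321289) 101.15308669469567
the job is handed in; nothing more can be done
```

The job is handed in at about 22 s: I pressed the stamp about 8–9 mm on the ink pad, then about as far on the tin's centre at roughly 10 N for over half a second. The tin didn't shift, and the stamp is back upright in its stand; I haven't seen the verdict.

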